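# Stack two covered crucibles for the furnace

### The job

Get the furnace load ready as one upright column on the small square plate: leave the white mouth-up crucible standing where it is and cover it with the white mouth-down crucible from the draining board, rim on rim; then stand the terracotta mouth-up crucible on top of that, centred, and cover it with the terracotta mouth-down crucible, rim on rim, with both pairs of rims lined up all round. Set the crucibles down rather than dropping them, and leave the two wash bottles and the amber jar where they stand.

Things in the scene. Friction and masses are not known exactly. Their poses are not given: they have to be found in the camera images.
- white_base_mid (a point): Centre of the white crucible that is mouth-up, standing on the square plate; the column is built on it: a straight-sided round ceramic cup, 64 mm outer diameter, 60 mm tall, wall 6 mm, one end open, the other closed and flat. The point is on its axis half-way up, 30 mm from either end; its z axis runs from the closed end to the mouth, so it points up when mouth-up. Loose, 0.17 to 0.34 kg.
- white_cover_mid (a point): Centre of the white crucible that is mouth-down, on the sloping draining board, its rim flat on the slope: a straight-sided round ceramic cup, 64 mm outer diameter, 60 mm tall, wall 6 mm, one end open, the other closed and flat. The point is on its axis half-way up, 30 mm from either end; its z axis runs from the mouth to the closed end, so it points up when mouth-down. Loose, 0.17 to 0.34 kg.
- clay_base_mid (a point): Centre of the terracotta-red crucible that is mouth-up, standing on the bench between the teal-capped bottle and the amber jar: a straight-sided round ceramic cup, 54 mm outer diameter, 60 mm tall, wall 6 mm, one end open, the other closed and flat. The point is on its axis half-way up, 30 mm from either end; its z axis runs from the closed end to the mouth, so it points up when mouth-up. Loose, 0.08 to 0.17 kg.
- clay_cover_mid (a point): Centre of the terracotta-red crucible that is mouth-down, on the sloping draining board, its rim flat on the slope: a straight-sided round ceramic cup, 54 mm outer diameter, 60 mm tall, wall 6 mm, one end open, the other closed and flat. The point is on its axis half-way up, 30 mm from either end; its z axis runs from the mouth to the closed end, so it points up when mouth-down. Loose, 0.08 to 0.17 kg.
- carrier_top (a point): Centre of the top of the square beige ceramic plate, 120 x 120 mm, 12 mm thick, fixed on the bench. x and y along its sides, z up.
- board_mid (a point): Middle of the upper face of the fixed blue draining board (130 mm down the slope x 230 mm across), 45 mm above the bench. x level, to the high side; y level, across; z up. It slopes 18 degrees, falling to -x; a lip 8 mm high lies 39 mm down-slope. The mouth-down crucibles stand on the y line through this point, in either order. The board is on the robot's left or right.
- teal_bottle_mid (a point): Wash bottle with teal cap, loose: milky body 60 mm diameter, 110 mm tall, shoulder and cap to 148 mm, bent spout above to 187 mm that reaches 58 mm out along +x. The point is on its axis 75 mm above its foot; z up. Leave alone.
- red_bottle_mid (a point): Wash bottle with red cap, the same shape, standing beyond the square plate; point on its axis 75 mm above its foot, spout along +x. Leave alone.
- jar_mid (a point): Amber jar with black lid, loose: 56 mm diameter, 90 mm tall, point at its centre. Leave alone.
Things that resemble listed ones, but are neither listed nor needed, are in the scene too. Leave any yellow look-alike of the part that bears clay_base_mid alone. What is shaped like the part that bears white_cover_mid but purple is not meant.

How it is judged:
By the outcome, as a careful person would: the job done as asked, in the order asked, and still so for the second after the job is handed in, with the robot touching nothing.
It also fails if it takes over 72 s, if anything falls off the work surface, if the arm or the gripper's body presses on something with over 40 N, if the wrist force passes 120 N, or if a joint passes its speed limit or range.

### The arm

A 6-joint arm with a two-finger parallel gripper is mounted at the origin on the work surface. World frame = base frame: x ahead of the robot, y to its left, z up, the work surface at z = 0. Lengths are in m, angles in rad, forces in N, time in s.
With the tool pointing down it reaches from about 0.35 to 0.975 m from the base axis. Payload 4.9 kg.
Tool frame: the origin (TCP) lies on the mounting face of the last link; the fingertips stand 173 mm ahead of it and the grasp point (between the pads) lies 155 mm ahead of it; z points along the fingers, y is the line along which they close (so a half turn about z gives the same grasp; the last joint's range is limited). The gripper opens to 85 mm and grips with 20 to 120 N. Pads are 22 mm wide; open, the fingers measure 114 mm over their backs; the gripper's body (76 mm by 85 mm) begins 54 mm behind the grasp point. The pads swing forward as they close: fully open they stand 13 mm farther back than shut.
Start: joints at [-1.236, 0.053, 1.613, -0, 1.476, -0.119], TCP at [0.274, -0.562, 0.405] pointing down, gripper open.
Joint ranges: [-3.01, 3.01], [-1.01, 2.22], [0.06, 2.58], [-1.02, 4.17], [0.09, 2.62], [-3.14, 3.14]. Speed limits (rad/s): [2.57, 2.57, 3.14, 3.14, 3.14, 3.14].

### API

Orientations are given as a rotation vector (axis times angle).
In Python, from station import monitor, eyes, finish_job gives the robot as it stands. The module is installed in compiled form; this text tells all that it offers.
- The arm moves only by the tool step_arm, never from a script. Its argument "commands" is a list of rows, each a list of 3 entries, a list of its own where there are three numbers: the opening in per cent of the stroke, from 0 (shut) to 100 (fully open), then the shift along the tool's x, y, z in mm, then the turn about the tool's z in degrees. In form: [[hand, [x, y, z], yaw], ...]. A call has 1 to 12 rows; each row is the pose to reach, as a shift and turn from the pose commanded when the call began, along the tool's axes at that moment; what a row does not reach only later rows make up. A row lasts 1/8 s, in which the tool goes at most 62.5 mm and 10.7 degrees, less where a joint would pass 70% of its speed; a pose out of reach is approached as far as the arm can. A call with a gripper value outside its range is refused whole. The fingers move at their own pace and stop on an object; "squeeze" is the grip in N (left out, the last holds). Time passes only in rows, so rows that repeat a pose let the fingers close. It gives the time, the measured TCP pose, the force, the opening and the grip force at its end, in the units of the state.
- monitor.get_obs(): the state, without advancing time (a new reading comes with each control period).
- eyes.get_image(name): name is "scene" or "top" or "wrist"; returns the picture (480x640x3 uint8, red, green, blue); there is no depth.
- eyes.camera_info(name): a dict with "camera_matrix" (3x3 intrinsics, pixels), "extrinsics" (4x4, takes a point from camera to world coordinates). Camera axes: x right, y down, z forward; pixel columns grow to the right and rows downward; lengths in m; the calibration is good to about 2 mm. A picture is of the moment at which its call begins: read the wrist's pose just before it. camera_info takes no time and is no camera call; for the wrist camera it gives the pose at the moment of the call.
- finish_job(): hands the job in; it is judged then, once.
The state is a dict: "t": time; "q": joint angles; "dq": joint speeds; "effort": joint torques, N m; "tool_pos": TCP position; "tool_rot": TCP orientation; "contact_force": force on the tool from outside, world axes, zero at the start; "wrist_torque": the same for the moment, N m; "opening": finger opening in m; "grip_force": force on a finger pad.
Only numpy, scipy, OpenCV 4.12 (cv2) and the standard library are available. Lean on these libraries where they do the work, as an engineer would, in place of code of your own. Each camera call takes 0.05 s, during which the arm holds its last target. There are 200 camera calls.

## Working session

There is one attempt and no reset: what is moved stays moved. The work goes in short steps, Python scripts to look and compute and a tool call to move; the robot and the scene stay as the last step left them, time stands still between calls to the robot, and variables do not carry over. Pictures are saved under pics/ and viewed, at most 10 in all, crops included, and the job is handed in when it is done.

Besides the shell and the picture viewer there is one more tool, called after "Call:" as name(argument=value, ...), one argument or row to a line, values as JSON. step_arm: Moves the arm, as the interface text tells. Its arguments: {"type":"object","properties":{"commands":{"type":"array"},"squeeze":{"type":"number"}},"required":["commands"]}

```bash
mkdir -p pics
python3 - <<'E'
from station import monitor, eyes
import cv2,numpy as np
o=monitor.get_obs();print({k:np.round(v,3) for k,v in o.items()})
for n in("scene","top"):
    cv2.imwrite(f"pics/{n}0.png",eyes.get_image(n)[:,:,::-1])
for n in("scene","top","wrist"):
    c=eyes.camera_info(n);print(n,np.round(c["camera_matrix"],1).tolist(),np.round(c["extrinsics"],3).tolist())
E
```

```text
{'t': np.float64(0.0), 'q': array([-1.236,  0.053,  1.614, -0.   ,  1.476, -0.119]), 'dq': array([ 0.   , -0.001,  0.   , -0.001, -0.001, -0.001]), 'effort': array([ 1.0000e-03, -3.9368e+01, -3.7018e+01, -0.0000e+00,  7.0000e-03,
       -0.0000e+00]), 'tool_pos': array([ 0.274, -0.561,  0.403]), 'tool_rot': array([-3.059, -0.706,  0.   ]), 'contact_force': array([ 0.309, -0.361,  0.251]), 'wrist_torque': array([-0.011,  0.042, -0.022]), 'grip_force': np.float64(0.0), 'opening': np.float64(0.085)}
scene [[576.8, 0.0, 299.7], [0.0, 576.8, 244.9], [0.0, 0.0, 1.0]] [[-0.824, 0.441, -0.357, 1.044], [0.567, 0.651, -0.505, 0.648], [0.01, -0.618, -0.786, 1.103], [0.0, 0.0, 0.0, 1.0]]
top [[587.0, 0.0, 321.0], [0.0, 587.0, 235.3], [0.0, 0.0, 1.0]] [[0.02, -0.986, 0.165, 0.358], [-1.0, -0.018, 0.01, -0.035], [-0.007, -0.165, -0.986, 1.475], [0.0, 0.0, 0.0, 1.0]]
wrist [[334.5, 0.0, 316.1], [0.0, 334.5, 242.0], [0.0, 0.0, 1.0]] [[0.439, -0.854, -0.279, 0.346], [-0.899, -0.417, -0.135, -0.526], [-0.001, 0.31, -0.951, 0.373], [0.0, 0.0, 0.0, 1.0]]
```

View pics/scene0.png

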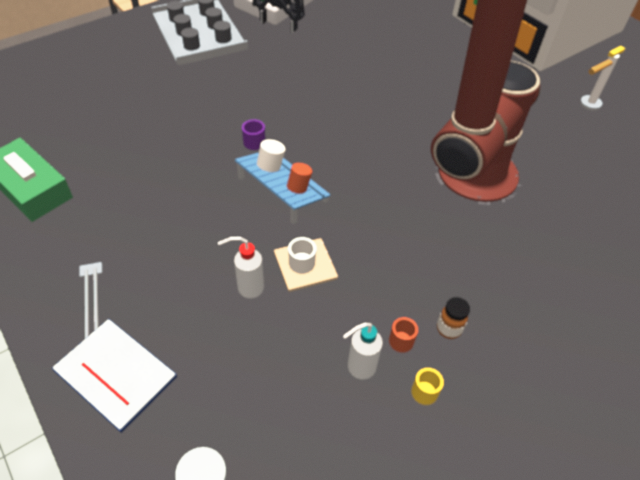

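View pics/top0.png

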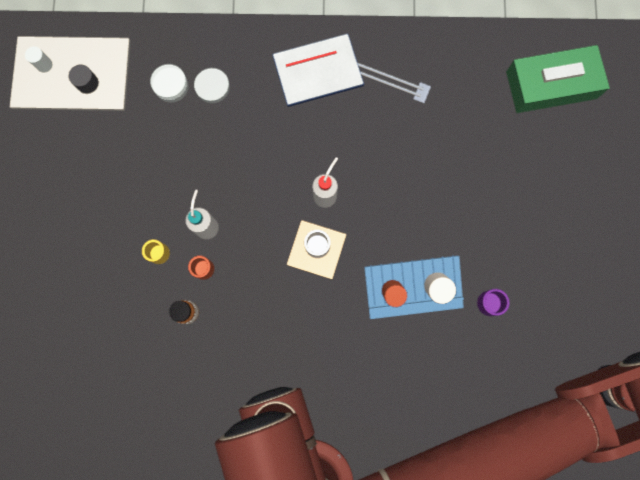

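The scene and top views agree on what is where:
- **Top-view pixels:** white base (317,244) on the plate, board (415,288) on the robot's right, white cover (441,289), clay cover (395,293), teal bottle (200,222), red bottle (325,190), jar (183,311).
- **Candidates for clay_base:** the terracotta cup at (200,267) and the yellow cup at (154,251). The terracotta one fits: right colour, and it stands between the teal bottle and the jar.
- **Candidates for white_cover:** the white cup on the board at (441,289) and the purple cup at (494,302). The white one fits.

Next I'll measure these and enlarge a crop to confirm.

```bash
cat > h.py <<'E'
from station import monitor, eyes
import cv2,numpy as np
from scipy.spatial.transform import Rotation as R
def ray(n,uv,c=None):
    c=c or eyes.camera_info(n);K=c["camera_matrix"];E=np.array(c["extrinsics"])
    d=E[:3,:3]@np.linalg.solve(K,[uv[0],uv[1],1.]);return E[:3,3],d
def onz(n,uv,z,c=None):
    o,d=ray(n,uv,c);return (o+d*(z-o[2])/d[2])[:3]
def tri(uva,uvb,a="top",b="scene"):
    (o1,d1),(o2,d2)=ray(a,uva),ray(b,uvb)
    s=np.linalg.lstsq(np.c_[d1,-d2],o2-o1,rcond=None)[0]
    p,q=o1+s[0]*d1,o2+s[1]*d2;return (p+q)/2,np.linalg.norm(p-q)
H=dict(red=[((0,130,60),(11,255,255)),((174,130,60),(180,255,255))],blue=[((98,110,60),(115,255,255))],
 beige=[((10,40,180),(25,140,255))],teal=[((80,120,50),(96,255,255))],white=[((0,0,150),(180,45,255))],
 yellow=[((22,150,100),(35,255,255))])
def blobs(im,col,amin=60,roi=None):
    h=cv2.cvtColor(im,cv2.COLOR_RGB2HSV);m=sum(cv2.inRange(h,*r) for r in H[col])
    if roi: k=np.zeros_like(m);k[roi[1]:roi[3],roi[0]:roi[2]]=1;m=m*k
    n,l,s,c=cv2.connectedComponentsWithStats(m.astype(np.uint8))
    return [(s[i,4],c[i].round(1).tolist(),s[i,:4].tolist(),(l==i)) for i in range(1,n) if s[i,4]>=amin]
def toolshift(p):  # shift (mm) tool axes from current TCP to world p
    o=monitor.get_obs();return R.from_rotvec(o["tool_rot"]).inv().apply(np.array(p)-o["tool_pos"])*1000
E
python3 - <<'E'
from h import *
I={n:eyes.get_image(n) for n in("top","scene")}
for n,roi in(("top",(130,170,520,330)),("scene",(200,120,480,410))):
    for c in H:
        for a,ct,bb,_ in blobs(I[n],c,40,roi): print(n,c,a,ct,bb)
t=cv2.resize(I["top"][175:335,140:520],None,fx=2,fy=2,interpolation=3)
s=cv2.resize(I["scene"][110:410,210:480],None,fx=1,fy=1)
cv2.imwrite("pics/crop.png",t[:,:,::-1])
for i,m in enumerate([b for b in blobs(I["top"],"blue",500)]):
    c=max(cv2.findContours(m[3].astype(np.uint8),0,1)[0],key=cv2.contourArea);print("board",cv2.minAreaRect(c))
m=max(blobs(I["top"],"beige",500,(280,210,360,285)),key=lambda b:b[0])
c=max(cv2.findContours(m[3].astype(np.uint8),0,1)[0],key=cv2.contourArea);r=cv2.minAreaRect(c);print("plate",r)
print([onz("top",p,.012).round(3).tolist() for p in cv2.boxPoints(r)])
E
```

```text
top red 117 [324.5, 183.1] [319, 176, 12, 14]
top red 464 [200.5, 267.2] [188, 256, 26, 23]
top red 451 [393.9, 293.2] [383, 281, 23, 26]
top beige 1621 [315.9, 251.7] [287, 221, 59, 58]
top teal 104 [195.5, 217.5] [189, 211, 13, 13]
top white 317 [325.0, 186.9] [313, 170, 25, 28]
top white 400 [198.2, 217.0] [186, 190, 25, 42]
top white 1431 [318.4, 252.4] [288, 228, 57, 50]
top white 679 [441.1, 288.0] [427, 273, 29, 31]
top yellow 402 [154.7, 251.2] [142, 240, 27, 23]
scene red 209 [458.4, 132.9] [435, 121, 45, 27]
scene red 126 [470.7, 122.8] [458, 120, 22, 8]
scene red 523 [299.3, 176.8] [288, 163, 24, 29]
scene red 585 [463.0, 185.2] [440, 169, 40, 31]
scene red 186 [246.6, 250.2] [239, 243, 16, 16]
scene red 768 [403.0, 333.8] [390, 317, 28, 35]
scene beige 1455 [306.4, 267.4] [274, 238, 64, 52]
scene teal 168 [368.5, 334.0] [362, 326, 15, 16]
scene white 741 [270.3, 154.7] [257, 139, 29, 33]
scene white 138 [232.0, 239.5] [217, 236, 31, 9]
scene white 850 [301.8, 253.2] [287, 236, 31, 37]
scene white 557 [246.5, 267.7] [234, 250, 28, 46]
scene white 861 [363.0, 345.5] [343, 322, 40, 55]
scene white 115 [448.2, 329.7] [440, 322, 23, 13]
scene yellow 857 [427.2, 385.2] [412, 368, 32, 36]
plate ((316.1801452636719, 249.14822387695312), (47.81954574584961, 47.12650680541992), 17.650123596191406)
[[0.527, 0.065, 0.012], [0.643, 0.032, 0.012], [0.607, -0.084, 0.012], [0.493, -0.05, 0.012]]
```

View pics/crop.png

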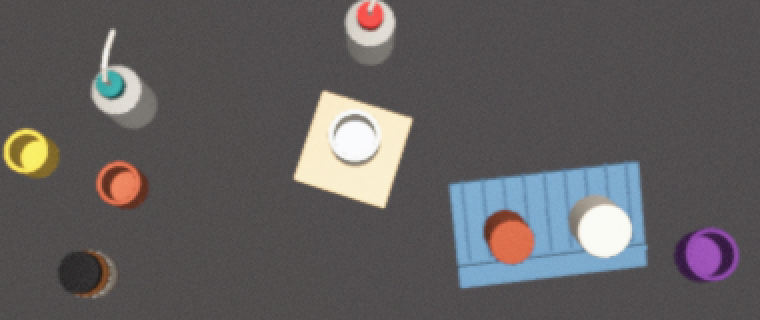

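The crop confirms the terracotta cup (200,267) between the teal bottle and the jar, and the two covers on the board: clay top at (396,296), white top at (442,290). The board's long edges are tilted slightly in the image, and the lip is on the robot's side.

Run:
```python
from h import *
f=lambda x,y:(140+x/2,175+y/2)
P=lambda n,uv,z:print(n,onz("top",uv,z).round(4).tolist())
for n,uv,z in(("wbase",(355,137),.072),("cbase",(121,184),.06),("wctop",(604,231),.102),("cctop",(512,242),.102),("teal",(110,84),.148),("red",(370,15),.148),("jar",(80,272),.09),("yellow",(26,151),.06)):P(n,f(*uv),z)
# board far edge at high z = .045+.065*sin18=.065, low edge .025
c=[onz("top",f(*a),z) for a,z in(((449,184),.065),((639,162),.065),((647,265),.025),((461,287),.025))]
for a in c:print(a.round(4))
print("mid",np.mean(c,0).round(4));y=(c[0]-c[1]+c[3]-c[2])[:2];print("board y dir deg",np.degrees(np.arctan2(y[1],y[0])),[np.linalg.norm(c[0]-c[1]),np.linalg.norm(c[0]-c[3])])
for n,a,b in(("wc",(441,288),(270.3,154.7)),("cc",(393.9,293.2),(299.3,176.8)),("cb",(200.5,267.2),(403,333.8)),("wb",(317.5,243.5),(301.8,246))):
    p,e=tri(a,b);print(n,p.round(4),round(e,4))
o=monitor.get_obs();print(R.from_rotvec(o["tool_rot"]).as_matrix().round(3))
```

```text
wbase [0.5725, -0.013, 0.072]
cbase [0.5114, 0.2697, 0.06]
wctop [0.4626, -0.306, 0.102]
cctop [0.4477, -0.1989, 0.102]
teal [0.6175, 0.2697, 0.148]
red [0.7048, -0.0287, 0.148]
jar [0.4036, 0.3058, 0.09]
yellow [0.5496, 0.3878, 0.06]
[ 0.5184 -0.1275  0.065 ]
[ 0.5495 -0.3567  0.065 ]
[ 0.4279 -0.3732  0.025 ]
[ 0.3967 -0.1457  0.025 ]
mid [ 0.4731 -0.2508  0.045 ]
board y dir deg 97.75931167830142 [np.float64(0.2313579036945364), np.float64(0.12939493088061219)]
wc [ 0.4693 -0.3087  0.0683] 0.0047
cc [ 0.4547 -0.196   0.0727] 0.0039
cb [0.513  0.2768 0.0316] 0.0028
wb [ 0.5725 -0.0125  0.0691] 0.0013
[[ 0.899  0.438 -0.   ]
 [ 0.438 -0.899  0.001]
 [ 0.    -0.001 -1.   ]]
```

Call:
step_arm(
  commands=[
    [100, [290, -144, 75], 18.2],
    [100, [290, -144, 75], 18.2],
    [100, [290, -144, 75], 18.2],
    [100, [290, -144, 75], 18.2],
    [100, [290, -144, 75], 18.2],
    [100, [290, -144, 75], 18.2],
    [100, [290, -144, 75], 18.2],
    [100, [290, -144, 75], 18.2],
  ],
  squeeze=25,
)

```text
t: 1.2
tool_pos: [0.4711, -0.3064, 0.3303]
tool_rot: [3.133, 0.212, 0.0]
contact_force: [0.3, -0.6, 1.2]
opening: 0.0856
grip_force: 0.0
```

Run:
```python
from h import *
c=eyes.camera_info("wrist");im=eyes.get_image("wrist");cv2.imwrite("pics/w1.png",im[:,:,::-1])
o=monitor.get_obs();print(o["t"],o["tool_pos"],R.from_rotvec(o["tool_rot"]).as_matrix().round(3).tolist())
K=c["camera_matrix"];E=np.array(c["extrinsics"]);print(E.round(3).tolist())
for p in((.4626,-.306,.102),(.481,-.3035,.045),(.4477,-.1989,.102)):
    q=E[:3,:3].T@(np.array(p)-E[:3,3]);print((K@q/q[2])[:2].round(0))
```

```text
1.25 [ 0.47093965 -0.30660449  0.33039478] [[0.991, 0.134, 0.001], [0.134, -0.991, -0.001], [0.0, 0.001, -1.0]]
[[0.135, -0.942, -0.306, 0.55], [-0.991, -0.127, -0.044, -0.295], [0.002, 0.309, -0.951, 0.299], [0.0, 0.0, 0.0, 1.0]]
[314. 278.]
[315. 226.]
[146. 278.]
```

View pics/w1.png

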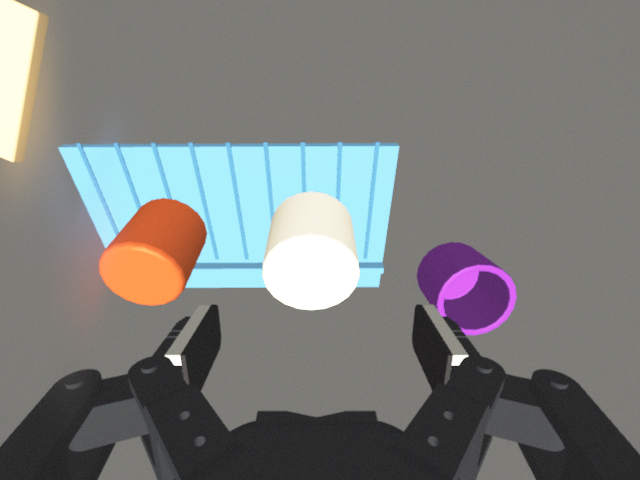

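The close view shows the white cover's top at about (311,270), some 8 px above where I predicted it, so it is about 4 mm further +x. The clay top is at (147,272). Correcting by that and grasping.

Call:
step_arm(
  commands=[
    [100, [3, -1.5, 60], 0],
    [100, [3, -1.5, 99], 0],
    [100, [3, -1.5, 99], 0],
    [0, [3, -1.5, 99], 0],
    [0, [3, -1.5, 99], 0],
    [0, [3, -1.5, 99], 0],
    [0, [3, -1.5, 99], 0],
    [0, [3, -1.5, 99], 0],
  ],
  squeeze=30,
)

```text
t: 2.25
tool_pos: [0.475, -0.3043, 0.2337]
tool_rot: [3.131, 0.213, 0.004]
contact_force: [-3.5, -0.6, 6.7]
opening: 0.0641
grip_force: 34.3
```

Call:
step_arm(
  commands=[
    [0, [0, 0, -60], 0],
    [0, [0, 0, -105], 0],
    [0, [2, -60, -105], 0],
    [0, [4, -120, -105], 0],
    [0, [4, -180, -105], 0],
    [0, [4, -240, -105], 0],
    [0, [4, -300, -105], 0],
    [0, [4, -360, -90], 0],
    [0, [4, -367, -35], 0],
    [0, [4, -367, 5], 0],
    [0, [4, -367, 25], 0],
    [0, [4, -367, 28], 0],
  ],
)

```text
t: 3.75
tool_pos: [0.4276, 0.061, 0.2014]
tool_rot: [-3.134, -0.214, 0.004]
contact_force: [-0.2, -0.4, -2.2]
opening: 0.0643
grip_force: 36.0
```

Run:
```python
from h import *
c=eyes.camera_info("scene");im=eyes.get_image("scene")
o=monitor.get_obs();print(o["t"],o["tool_pos"],o["contact_force"],o["opening"])
E=np.array(c["extrinsics"]);q=E[:3,:3].T@(np.array([.43,.06,.04])-E[:3,3]);u=(c["camera_matrix"]@q/q[2])[:2].astype(int);print(u)
cv2.imwrite("pics/s2.png",cv2.resize(im[u[1]-80:u[1]+80,u[0]-100:u[0]+100],None,fx=3,fy=3)[:,:,::-1])
```

```text
3.8 [0.42817754 0.06091368 0.20230289] [-1.29282374 -0.70840635 -2.04361669] 0.06388463282468858
[368 246]
```

View pics/s2.png

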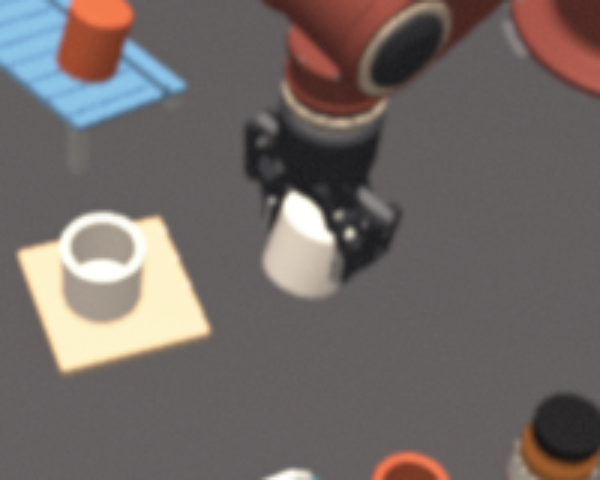

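The white cover is held still tilted just above the bare bench, at crop position (305,245). I'll press it gently onto the bench to level it.

Call:
step_arm(
  commands=[
    [0, [0, 0, 3], 0],
    [0, [0, 0, 6], 0],
    [0, [0, 0, 8], 0],
    [0, [0, 0, 10], 0],
    [0, [0, 0, 12], 0],
    [0, [0, 0, 12], 0],
  ],
)

```text
t: 4.55
tool_pos: [0.4319, 0.061, 0.1959]
tool_rot: [-3.134, -0.213, -0.015]
contact_force: [-0.2, 2.5, 15.9]
opening: 0.0644
grip_force: 39.6
```

Call:
step_arm(
  commands=[
    [0, [0, 0, 1], 0],
    [0, [0, 0, 2], 0],
    [0, [0, 0, 3], 0],
    [0, [0, 0, 3], 0],
  ],
  squeeze=20,
)

```text
t: 5.05
tool_pos: [0.4332, 0.061, 0.1945]
tool_rot: [-3.134, -0.213, -0.022]
contact_force: [2.7, 3.8, 18.6]
opening: 0.0643
grip_force: 40.7
```

Call:
step_arm(
  commands=[
    [78, [0, 0, 0], 0],
    [80, [0, 0, -1], 0],
    [90, [0, 0, -1], 0],
    [100, [0, 0, -1], 0],
    [100, [0, 0, -2], 0],
  ],
)

```text
t: 5.68
tool_pos: [0.4282, 0.0609, 0.1894]
tool_rot: [-3.134, -0.214, 0.001]
contact_force: [-0.3, 0.2, -0.3]
opening: 0.0856
grip_force: 0.0
```

Run:
```python
from h import *
c=eyes.camera_info("scene");im=eyes.get_image("scene")
o=monitor.get_obs();print(o["t"],o["tool_pos"],o["contact_force"],o["opening"])
u=[368,246]
w=eyes.get_image("wrist")
a=cv2.resize(im[u[1]-80:u[1]+80,u[0]-66:u[0]+67],(400,480))
cv2.imwrite("pics/s3.png",np.hstack([a,cv2.resize(w[:,120:520],(400,480))])[:,:,::-1])
```

```text
5.725 [0.42834124 0.06085645 0.18962739] [ 0.39416169 -0.2476154  -0.17023385] 0.0851522016248925
```

View pics/s3.png

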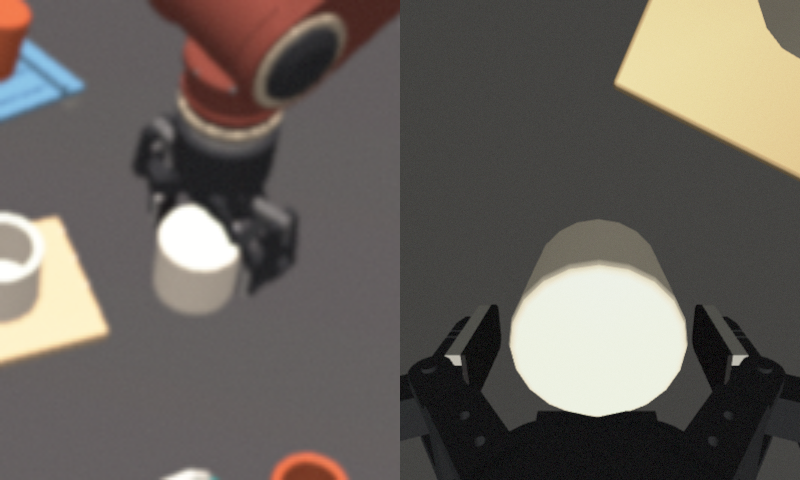

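The cover now stands flat, mouth-down, with its top disc at wrist column ~318, row ~340. I'll fit a circle to it, then look at the base rim from the same kind of pose so that calibration bias cancels.

```bash
cat >> h.py <<'E'
from scipy.optimize import least_squares
def circ(mask,z,c,r,n="wrist",K=41,rows=(0,480)):
    """hull of mask -> rays on plane z -> circle centre with radius r (robust)"""
    ct=max(cv2.findContours(mask.astype(np.uint8),cv2.RETR_EXTERNAL,cv2.CHAIN_APPROX_NONE)[0],key=cv2.contourArea)[:,0].astype(float)
    ct=ct[(ct[:,1]>=rows[0])&(ct[:,1]<rows[1])]
    P=np.array([onz(n,p,z,c)[:2] for p in ct])
    s=least_squares(lambda v:np.hypot(*(P-v[:2]).T)-v[2],[*P.mean(0),r],loss="soft_l1",f_scale=.0005)
    return s.x.round(4),np.abs(s.fun).mean().round(5)
E
python3 - <<'E'
from h import *
o=monitor.get_obs();c=eyes.camera_info("wrist");w=eyes.get_image("wrist")
m=cv2.inRange(w,(200,200,190),(255,255,255));m[:,:200]=0;m[:,440:]=0;m[:200]=0
print(o["tool_pos"],cv2.boundingRect(m));print(circ(m,.06,c,.032,rows=(262,405)))
E
```

```text
[0.42840328 0.06086747 0.18967441] (231, 266, 175, 150)
(array([0.4381, 0.0624, 0.0298]), np.float64(0.00013))
```

Call:
step_arm(
  commands=[
    [100, [0, 0, -60], 0],
    [100, [30, 30, -112], 0],
    [100, [80, 70, -112], 0],
    [100, [130, 93, -112], 0],
    [100, [132, 93, -112], 0],
    [100, [132, 93, -112], 0],
    [100, [132, 93, -112], 0],
  ],
)

```text
t: 6.7
tool_pos: [0.5709, -0.0128, 0.3018]
tool_rot: [-3.134, -0.215, 0.0]
contact_force: [0.7, -0.6, 0.4]
opening: 0.085
grip_force: 0.0
```

Run:
```python
from h import *
o=monitor.get_obs();c=eyes.camera_info("wrist");w=eyes.get_image("wrist")
cv2.imwrite("pics/w4.png",w[:,:,::-1])
m=cv2.inRange(w,(200,200,190),(255,255,255));
print(o["t"],o["tool_pos"]);np.save("w4.npy",w)
```

```text
6.7 [ 0.57086877 -0.01281801  0.30176322]
```

View pics/w4.png

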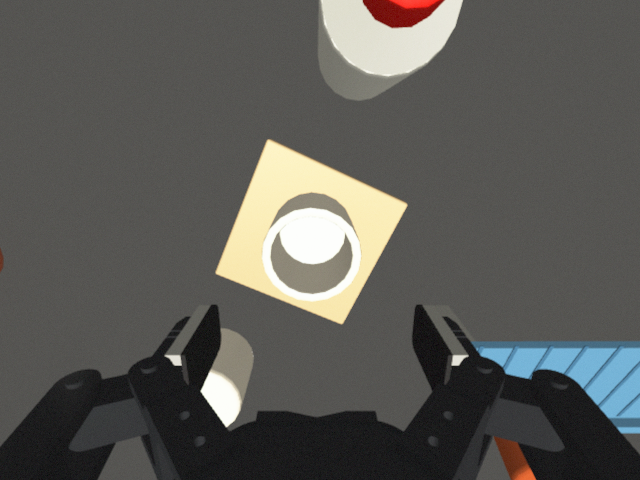

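The base rim is at about (312,254) on the beige plate, clear of the red bottle at the top of the picture.

Run:
```python
from h import *
c=eyes.camera_info("wrist");w=np.load("w4.npy")
h=cv2.cvtColor(w,cv2.COLOR_RGB2HSV)
for v in(190,215):
    m=cv2.inRange(h,(0,0,v),(180,28,255));m[:200]=0;m[315:]=0;m[:,:250]=0;m[:,380:]=0
    print(v,cv2.boundingRect(m),circ(m,.072,c,.032))
```

```text
190 (262, 208, 99, 93) (array([ 0.5761, -0.0081,  0.031 ]), np.float64(0.00017))
215 (262, 208, 99, 93) (array([ 0.5761, -0.0081,  0.031 ]), np.float64(0.00017))
```

Call:
step_arm(
  commands=[
    [100, [-4, -4, 50], 0],
    [100, [-4, -4, 90], 0],
    [100, [-4, -4, 100], 0],
    [100, [-4, -4, 100], 0],
    [100, [-4, -4, 100], 0],
  ],
)

```text
t: 7.38
tool_pos: [0.5683, -0.01, 0.2041]
tool_rot: [3.133, 0.214, 0.006]
contact_force: [0.0, 0.3, -0.0]
opening: 0.0852
grip_force: 0.0
```

Run:
```python
from h import *
o=monitor.get_obs();c=eyes.camera_info("wrist");w=eyes.get_image("wrist");np.save("w5.npy",w)
print(o["t"],o["tool_pos"],R.from_rotvec(o["tool_rot"]).as_matrix().round(4)[:2].tolist(),o["contact_force"])
h=cv2.cvtColor(w,cv2.COLOR_RGB2HSV)
m=cv2.inRange(h,(0,0,190),(180,28,255));m[:230]=0;m[:,:210]=0;m[:,430:]=0
print(cv2.boundingRect(m),circ(m,.072,c,.032,rows=(255,405)))
```

```text
7.375 [ 0.56831461 -0.01001755  0.20414895] [[0.9907, 0.1359, 0.004], [0.1359, -0.9907, -0.0006]] [ 0.03314024  0.28301939 -0.00171125]
(228, 266, 176, 151) (array([ 0.5762, -0.008 ,  0.0309]), np.float64(0.00012))
```

Call:
step_arm(
  commands=[
    [100, [0, 0, -55], 0],
    [100, [0, 0, -95], 0],
    [100, [-45, -35, -95], 0],
    [100, [-95, -70, -90], 0],
    [100, [-117.5, -88.5, -60], 0],
    [100, [-117.5, -88.5, -10], 0],
    [100, [-117.5, -88.5, 12], 0],
    [100, [-117.5, -88.5, 12], 0],
    [0, [-117.5, -88.5, 12], 0],
    [0, [-117.5, -88.5, 12], 0],
    [0, [-117.5, -88.5, 12], 0],
    [0, [-117.5, -88.5, 12], 0],
  ],
  squeeze=40,
)

```text
t: 8.93
tool_pos: [0.4402, 0.0618, 0.1923]
tool_rot: [3.134, 0.213, 0.006]
contact_force: [-1.5, 0.5, 5.5]
opening: 0.0637
grip_force: 44.8
```

Run:
```python
from h import *
o=monitor.get_obs();c=eyes.camera_info("wrist");w=eyes.get_image("wrist")
print(o["t"],o["tool_pos"],R.from_rotvec(o["tool_rot"]).as_matrix().round(4)[:2].tolist(),o["contact_force"])
m=cv2.inRange(w,(200,200,190),(255,255,255));m[:,:200]=0;m[:,440:]=0;m[:200]=0
b=cv2.boundingRect(m);print(b,circ(m,.06,c,.032,rows=(b[1]-2,405)))
```

```text
8.925 [0.44024601 0.06179887 0.19228193] [[0.9908, 0.1355, 0.0039], [0.1355, -0.9908, 0.0002]] [-1.47555972  0.50537967  5.45282138]
(234, 296, 166, 120) (array([0.4384, 0.0623, 0.0298]), np.float64(0.00012))
```

Call:
step_arm(
  commands=[
    [0, [0, 0, -50], 0],
    [0, [0, 0, -105], 0],
    [0, [40, 30, -110], 0],
    [0, [90, 60, -110], 0],
    [0, [127, 88, -110], 0],
    [0, [127, 88, -110], 0],
    [0, [127, 88, -110], 0],
    [0, [127, 88, -110], 0],
    [0, [127, 88, -110], 0],
  ],
)

```text
t: 10.1
tool_pos: [0.576, -0.0076, 0.2999]
tool_rot: [-3.134, -0.215, -0.0]
contact_force: [-0.5, -0.6, -3.5]
opening: 0.0641
grip_force: 46.7
```

```bash
cat > held.py <<'E'
from h import *
import sys
ztop=float(sys.argv[1]);tx,ty=map(float,sys.argv[2:4]);lo=eval(sys.argv[4]) if len(sys.argv)>4 else None
o=monitor.get_obs();c=eyes.camera_info("wrist");w=eyes.get_image("wrist");M=R.from_rotvec(o["tool_rot"]).as_matrix()
z=o["tool_pos"][2]-ztop
m=cv2.inRange(w,(200,200,190),(255,255,255)) if lo is None else cv2.inRange(w,*lo)
m[:,:200]=0;m[:,440:]=0;m[:250]=0
b=cv2.boundingRect(m);s=circ(m,z,c,.03,rows=(b[1]-2,405))
print(o["t"].round(2),o["tool_pos"].round(4),M.round(4)[:2].tolist(),o["contact_force"].round(1),o["opening"].round(4))
print(b,s,"shift tool xy mm",((M.T@np.array([tx-s[0][0],ty-s[0][1],0]))*1000).round(1))
E
python3 held.py .1323 .5762 -.0080
```

```text
Traceback (most recent call last):
  File "held.py", line 9, in <module>
    print(o["t"].round(2),o["tool_pos"].round(4),M.round(4)[:2].tolist(),o["contact_force"].round(1),o["opening"].round(4))
          ^^^^^^^^^^^^
AttributeError: 'float' object has no attribute 'round'
```

```bash
sed -i 's/o\["t"\].round(2)/o["t"]/' held.py; python3 held.py .1323 .5762 -.0080
```

```text
Traceback (most recent call last):
  File "held.py", line 9, in <module>
    print(o["t"],o["tool_pos"].round(4),M.round(4)[:2].tolist(),o["contact_force"].round(1),o["opening"].round(4))
                                                                                            ^^^^^^^^^^^^^^^^^^
AttributeError: 'float' object has no attribute 'round'
```

```bash
sed -i 's/o\["opening"\].round(4)/o["opening"]/' held.py; python3 held.py .1323 .5762 -.0080
```

```text
10.2 [ 0.5762 -0.0077  0.2999] [[0.9907, 0.1363, 0.0003], [0.1363, -0.9907, -0.0]] [-0.4  0.4 -4. ] 0.06369869871821313
(234, 250, 166, 166) (array([ 0.574 , -0.0073,  0.0298]), np.float64(0.00012)) shift tool xy mm [2.1 1.  0. ]
```

Call:
step_arm(
  commands=[
    [0, [2, 1, 15], 0],
    [0, [2, 1, 27], 0],
    [0, [2, 1, 31], 0],
    [0, [2, 1, 33], 0],
    [0, [2, 1, 34], 0],
    [0, [2, 1, 35], 0],
    [0, [2, 1, 36], 0],
    [0, [2, 1, 36], 0],
  ],
)

```text
t: 11.25
tool_pos: [0.579, -0.0089, 0.2644]
tool_rot: [3.134, 0.214, 0.001]
contact_force: [-0.7, 0.3, 0.1]
opening: 0.0641
grip_force: 46.9
```

```bash
python3 held.py .1323 .5762 -.0080
```

```text
11.25 [ 0.579  -0.0089  0.2644] [[0.9907, 0.1357, 0.0008], [0.1357, -0.9907, -0.0001]] [-0.7  0.3  0.1] 0.06406068325052061
(234, 250, 166, 166) (array([ 0.5768, -0.0085,  0.0298]), np.float64(0.00012)) shift tool xy mm [-0.5 -0.6 -0. ]
```

Call:
step_arm(
  commands=[
    [0, [0, 0, -2], 0],
    [0, [-0.5, -0.6, -2], 0],
    [0, [-0.5, -0.6, -1], 0],
    [0, [-0.5, -0.6, 0], 0],
    [0, [-0.5, -0.6, 1], 0],
    [0, [-0.5, -0.6, 1], 0],
    [80, [-0.5, -0.6, 1], 0],
    [90, [-0.5, -0.6, 1], 0],
    [100, [-0.5, -0.6, 1], 0],
    [100, [-0.5, -0.6, 0], 0],
  ],
)

```text
t: 12.55
tool_pos: [0.5781, -0.0084, 0.2635]
tool_rot: [-3.134, -0.214, 0.001]
contact_force: [0.1, -0.3, 0.1]
opening: 0.0854
grip_force: 0.0
```

```bash
python3 held.py .1323 .5762 -.0080
python3 - <<'E'
from h import *
im=eyes.get_image("scene");w=eyes.get_image("wrist")
a=cv2.resize(im[180:300,235:375],(560,480),interpolation=3)
cv2.imwrite("pics/s6.png",np.hstack([a,cv2.resize(w,(240,180))[np.clip(np.arange(480),0,179)]])[:,:,::-1])
E
```

```text
12.55 [ 0.5781 -0.0084  0.2635] [[0.9908, 0.1357, -0.0004], [0.1357, -0.9908, 0.0]] [ 0.1 -0.3  0.1] 0.08538698359385243
(233, 250, 168, 166) (array([ 0.5756, -0.008 ,  0.0301]), np.float64(0.00013)) shift tool xy mm [ 0.6  0.1 -0. ]
```

View pics/s6.png

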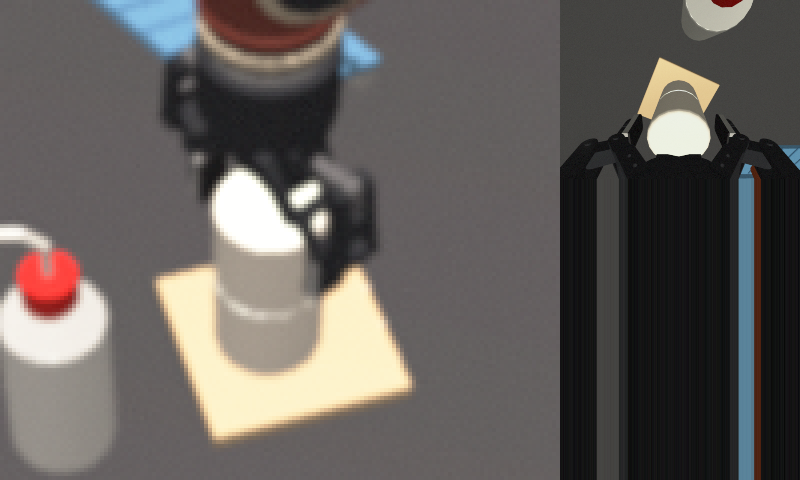

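The white pair is stacked neatly; the scene crop shows the rims lined up at (268,310). Next is the terracotta base. I'll turn the hand so the camera and fingers clear the bottle and jar.

Call:
step_arm(
  commands=[
    [100, [0, 0, -60], 0],
    [100, [0, 0, -110], -8],
    [100, [-4, -50, -135], -18],
    [100, [-8, -105, -135], -28],
    [100, [-12, -160, -135], -38],
    [100, [-16, -215, -135], -48],
    [100, [-24, -265, -135], -58],
    [100, [-24, -288.5, -135], -68],
    [100, [-24, -288.5, -135], -78],
    [100, [-24, -288.5, -135], -88],
    [100, [-24, -288.5, -135], -98],
    [100, [-24, -288.5, -135], -108],
  ],
)

```text
t: 14.2
tool_pos: [0.5152, 0.2743, 0.3986]
tool_rot: [-1.662, -2.666, 0.0]
contact_force: [-0.1, 0.4, -0.6]
opening: 0.0852
grip_force: 0.0
```

Call:
step_arm(
  commands=[
    [100, [0, 0, 20], -4],
    [100, [0, 0, 20], -4],
  ],
)

```text
t: 14.45
tool_pos: [0.5148, 0.274, 0.3767]
tool_rot: [-1.576, -2.715, 0.005]
contact_force: [0.4, 0.1, 0.1]
opening: 0.0855
grip_force: 0.0
```

Run:
```python
from h import *
o=monitor.get_obs();c=eyes.camera_info("wrist");w=eyes.get_image("wrist");np.save("w7.npy",w)
M=R.from_rotvec(o["tool_rot"]).as_matrix();print(o["t"],o["tool_pos"],M.round(3)[:2].tolist(),o["q"].round(2))
for a,ct,bb,m in blobs(w,"red",300):
    h=cv2.convexHull(np.argwhere(m)[:,::-1].astype(np.int32));k=np.zeros(m.shape,np.uint8);cv2.fillPoly(k,[h],1)
    print(a,ct,bb,circ(k,.06,c,.027))
cv2.imwrite("pics/w7.png",w[:,:,::-1])
```

```text
14.45 [0.51477216 0.27402998 0.37674507] [[-0.496, 0.868, -0.004], [0.868, 0.496, -0.001]] [ 0.36 -0.03  1.74  0.    1.43 -0.16]
419 [316.6, 193.3] [289, 185, 56, 28] (array([0.5033, 0.2937, 0.0172]), np.float64(0.00371))
835 [316.6, 231.9] [293, 211, 48, 35] (array([0.5137, 0.2757, 0.0193]), np.float64(0.00191))
```

View pics/w7.png

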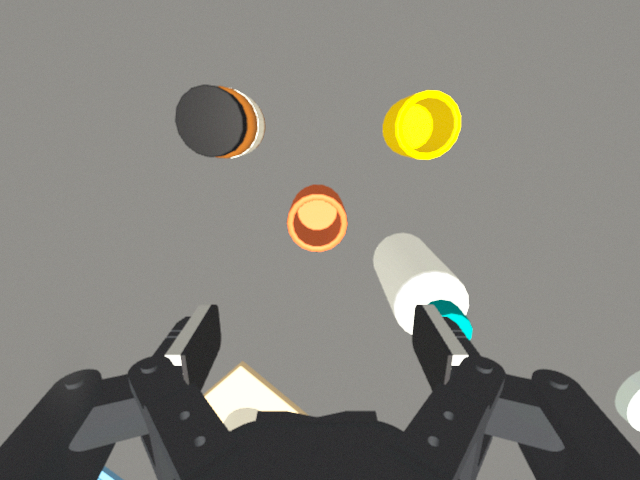

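The terracotta rim is at about (317,223), between the black-lidded jar (215,120) and the teal bottle (430,290). The fingers' line is clear of both. Fitting the rim ring:

```bash
cat > cl.py <<'E'
from h import *
def claymask(w,roi,v=0):
    h=cv2.cvtColor(w,cv2.COLOR_RGB2HSV);m=cv2.inRange(h,(0,100,max(v,50)),(20,255,255))|cv2.inRange(h,(172,100,max(v,50)),(180,255,255))
    k=np.zeros_like(m);k[roi[1]:roi[3],roi[0]:roi[2]]=1;return m*k
E
python3 - <<'E'
from cl import *
c=eyes.camera_info("wrist");w=np.load("w7.npy");o=monitor.get_obs()
for v in(180,210,225):
    m=claymask(w,(270,170,370,270),v);b=cv2.boundingRect(m);s=circ(m,.06,c,.027,rows=(224,300))
    print(v,b,s,circ(m,.06,c,.027),toolshift([*s[0][:2],.19]).round(1))
E
```

```text
180 (287, 193, 61, 59) (array([0.5136, 0.2781, 0.0265]), np.float64(0.00022)) (array([0.5136, 0.2781, 0.0265]), np.float64(0.00023)) [  4.1   1.1 187.9]
210 (287, 194, 61, 58) (array([0.5137, 0.278 , 0.0264]), np.float64(0.00022)) (array([0.5136, 0.278 , 0.0264]), np.float64(0.00023)) [  4.    1.1 187.9]
225 (287, 194, 61, 58) (array([0.5137, 0.278 , 0.0263]), np.float64(0.00022)) (array([0.5137, 0.278 , 0.0263]), np.float64(0.00022)) [  4.    1.1 187.9]
```

Call:
step_arm(
  commands=[
    [100, [4, 1, 60], 0],
    [100, [4, 1, 115], 0],
    [100, [4, 1, 160], 0],
    [100, [4, 1, 185], 0],
    [100, [4, 1, 187], 0],
    [100, [4, 1, 187], 0],
    [0, [4, 1, 187], 0],
    [0, [4, 1, 187], 0],
    [0, [4, 1, 187], 0],
    [0, [4, 1, 187], 0],
    [0, [4, 1, 187], 0],
  ],
  squeeze=30,
)

```text
t: 15.88
tool_pos: [0.5149, 0.2785, 0.1936]
tool_rot: [1.575, 2.717, 0.003]
contact_force: [-1.5, -0.4, 6.4]
opening: 0.0525
grip_force: 32.3
```

```bash
cat > heldc.py <<'E'
from cl import *
import sys
ztop,tx,ty=map(float,sys.argv[1:4])
o=monitor.get_obs();c=eyes.camera_info("wrist");w=eyes.get_image("wrist");np.save("last.npy",w);M=R.from_rotvec(o["tool_rot"]).as_matrix()
m=claymask(w,(215,230,425,478),int(sys.argv[4]) if len(sys.argv)>4 else 180);b=cv2.boundingRect(m);s=circ(m,o["tool_pos"][2]-ztop,c,.027,rows=(b[1]+20,408))
print(o["t"],o["tool_pos"].round(4),M.round(4)[:2].tolist(),o["contact_force"].round(1),round(float(o["opening"]),4))
print(b,s,"shift",(M.T@np.array([tx-s[0][0],ty-s[0][1],0])*1000).round(1))
E
python3 heldc.py .132 .5758 -.008; python3 -c "
from h import *;o=monitor.get_obs();print(o['tool_pos'][2]-.06)"
```

```text
15.875 [0.5149 0.2785 0.1936] [[-0.4969, 0.8678, 0.0022], [0.8678, 0.4969, 0.0008]] [-1.5 -0.4  6.4] 0.0525
(244, 256, 145, 161) (array([0.5138, 0.2819, 0.0261]), np.float64(0.00146)) shift [-2.824e+02 -9.030e+01 -1.000e-01]
0.13355496033545589
```

Run:
```python
from cl import *
c=eyes.camera_info("wrist");w=np.load("last.npy");o=monitor.get_obs()
for v in(180,215,235):
    m=claymask(w,(215,230,425,478),v);print(v,cv2.boundingRect(m),[circ(m,.06,c,.027,rows=(r,408)) for r in(300,330)])
h=cv2.cvtColor(w,cv2.COLOR_RGB2HSV);print(h[240:420:6,316].tolist());print(h[345,235:260:3].tolist())
```

```text
180 (244, 256, 145, 161) [(array([0.5147, 0.2807, 0.0264]), np.float64(0.00046)), (array([0.5152, 0.2803, 0.0262]), np.float64(0.00014))]
215 (244, 295, 145, 122) [(array([0.5152, 0.2802, 0.0261]), np.float64(0.00014)), (array([0.5152, 0.2801, 0.0261]), np.float64(0.00014))]
235 (244, 296, 145, 121) [(array([0.5152, 0.2802, 0.0261]), np.float64(0.00014)), (array([0.5152, 0.2801, 0.026 ]), np.float64(0.00014))]
[[15, 10, 150], [9, 188, 170], [9, 188, 172], [9, 184, 175], [9, 184, 172], [9, 184, 175], [9, 187, 173], [8, 180, 174], [8, 181, 176], [8, 186, 200], [23, 112, 255], [18, 154, 255], [20, 144, 255], [19, 145, 255], [19, 146, 255], [9, 177, 236], [9, 186, 174], [9, 185, 174], [9, 185, 174], [10, 188, 175], [8, 181, 176], [9, 182, 174], [9, 182, 174], [9, 181, 175], [9, 183, 174], [9, 185, 174], [9, 185, 172], [8, 182, 174], [22, 122, 255], [18, 154, 255]]
[[0, 0, 255], [19, 15, 140], [10, 14, 107], [5, 53, 58], [17, 157, 255], [18, 154, 255], [18, 155, 255], [18, 154, 255], [15, 163, 255]]
```

Call:
step_arm(
  commands=[
    [0, [0, 0, -60], 0],
    [0, [0, 0, -120], 0],
    [0, [0, 0, -175], 0],
    [0, [-45, -14, -183], 10],
    [0, [-100, -32, -183], 20],
    [0, [-155, -50, -183], 30],
    [0, [-210, -67, -183], 40],
    [0, [-260, -83, -183], 50],
    [0, [-279, -89, -183], 60],
    [0, [-279, -89, -183], 70],
    [0, [-279, -89, -183], 80],
    [0, [-279, -89, -183], 90],
  ],
)

```text
t: 17.42
tool_pos: [0.5753, -0.0083, 0.3742]
tool_rot: [-3.038, -0.798, 0.001]
contact_force: [-0.2, 0.7, -1.6]
opening: 0.0528
grip_force: 32.9
```

Call:
step_arm(
  commands=[
    [0, [0, 0, 0], 10],
    [0, [0, 0, 0], 20],
    [0, [0, 0, 0], 22],
    [0, [0, 0, 0], 22],
    [0, [0, 0, 0], 22],
  ],
)

```text
t: 18.05
tool_pos: [0.5755, -0.0081, 0.3746]
tool_rot: [-3.134, -0.216, 0.0]
contact_force: [-0.0, -0.6, -0.7]
opening: 0.0527
grip_force: 32.9
```

```bash
python3 heldc.py .1336 .5758 -.008 215
```

```text
18.05 [ 0.5755 -0.0081  0.3746] [[0.9906, 0.1371, -0.0002], [0.1371, -0.9906, 0.0]] [-0.  -0.6 -0.7] 0.0527
(245, 296, 144, 120) (array([ 0.5768, -0.0072,  0.0258]), np.float64(0.00013)) shift [-1.1  0.7  0. ]
```

Call:
step_arm(
  commands=[
    [0, [-1, 0.5, 20], 0],
    [0, [-1, 0.5, 35], 0],
    [0, [-1, 0.5, 42], 0],
    [0, [-1, 0.5, 44], 0],
    [0, [-1, 0.5, 45], 0],
    [0, [-1, 0.5, 45], 0],
  ],
)

```text
t: 18.85
tool_pos: [0.5749, -0.0088, 0.3303]
tool_rot: [3.134, 0.214, 0.002]
contact_force: [-0.1, 0.6, -0.9]
opening: 0.0528
grip_force: 32.9
```

```bash
python3 heldc.py .1336 .5758 -.008 215
```

```text
18.85 [ 0.5749 -0.0088  0.3303] [[0.9907, 0.1358, 0.001], [0.1358, -0.9907, -0.0001]] [-0.1  0.6 -0.9] 0.0528
(245, 296, 144, 120) (array([ 0.5763, -0.0079,  0.0258]), np.float64(0.00013)) shift [-0.5  0.  -0. ]
```

Call:
step_arm(
  commands=[
    [0, [-0.5, 0, 2], 0],
    [0, [-0.5, 0, 3.5], 0],
    [0, [-0.5, 0, 4.5], 0],
    [0, [-0.5, 0, 5.5], 0],
    [0, [-0.5, 0, 5.5], 0],
  ],
)

```text
t: 19.52
tool_pos: [0.5744, -0.0088, 0.3256]
tool_rot: [3.134, 0.214, 0.001]
contact_force: [-2.9, 0.7, 4.7]
opening: 0.0528
grip_force: 33.5
```

Call:
step_arm(
  commands=[
    [66, [-0.5, 0, 5.5], 0],
    [75, [-0.5, 0, 5.5], 0],
    [90, [-0.5, 0, 5.5], 0],
    [100, [-0.5, 0, 5], 0],
    [100, [-0.5, 0, 5], 0],
  ],
)

```text
t: 20.15
tool_pos: [0.5737, -0.0089, 0.3193]
tool_rot: [3.134, 0.214, 0.0]
contact_force: [0.3, 0.2, -1.3]
opening: 0.0854
grip_force: 0.0
```

Run:
```python
from cl import *
o=monitor.get_obs();c=eyes.camera_info("wrist");w=eyes.get_image("wrist");np.save("last.npy",w)
print(o["t"],o["tool_pos"],o["opening"],o["contact_force"])
m=claymask(w,(215,230,425,478),215);b=cv2.boundingRect(m);print(b,circ(m,.192,c,.027,rows=(300,408)))
```

```text
20.15 [ 0.57374086 -0.00891307  0.31934701] 0.08539276879594053 [ 0.30918674  0.23187898 -1.30193568]
(241, 302, 152, 109) (array([ 0.5781, -0.0077,  0.0235]), np.float64(0.00271))
```

Run:
```python
from cl import *
c=eyes.camera_info("wrist");w=np.load("last.npy")
for v in(180,215,240):
  m=claymask(w,(200,230,440,478),v)
  print(v,[circ(m,.192,c,.027,rows=r) for r in((300,408),(330,395),(340,380))])
h=cv2.cvtColor(w,cv2.COLOR_RGB2HSV);
for r in range(296,416,12):
    x=np.where(m[r]>0)[0];print(r,(x.min(),x.max(),len(x)) if len(x) else None, end=' ')
```

```text
180 [(array([ 0.5783, -0.0075,  0.0234]), np.float64(0.00282)), (array([ 0.57  , -0.0087,  0.0246]), np.float64(0.00263)), (array([ 0.5686, -0.0089,  0.0259]), np.float64(0.00222))]
215 [(array([ 0.5781, -0.0077,  0.0235]), np.float64(0.00271)), (array([ 0.5704, -0.0086,  0.0245]), np.float64(0.00252)), (array([ 0.5693, -0.0088,  0.0256]), np.float64(0.00211))]
240 [(array([ 0.5778, -0.0076,  0.0236]), np.float64(0.00251)), (array([ 0.5712, -0.0085,  0.0243]), np.float64(0.00236)), (array([ 0.5703, -0.0086,  0.0252]), np.float64(0.00192))]
296 None 308 (np.int64(285), np.int64(347), 63) 320 (np.int64(265), np.int64(368), 104) 332 (np.int64(253), np.int64(380), 59) 344 (np.int64(246), np.int64(387), 30) 356 (np.int64(243), np.int64(390), 27) 368 (np.int64(242), np.int64(391), 26) 380 (np.int64(245), np.int64(388), 25) 392 (np.int64(250), np.int64(383), 28) 404 (np.int64(259), np.int64(374), 32)
```

```bash
cat >> cl.py <<'E'
def hull(m):
    k=np.zeros(m.shape,np.uint8);cv2.fillPoly(k,[cv2.convexHull(np.argwhere(m>0)[:,::-1].astype(np.int32))],1);return k
E
python3 - <<'E'
from cl import *
c=eyes.camera_info("wrist");w=np.load("last.npy")
m=hull(claymask(w,(200,230,440,478),215));print([circ(m,.192,c,.027,rows=r) for r in((300,405),(330,395))])
E
```

```text
[(array([ 0.5761, -0.0079,  0.0259]), np.float64(0.00011)), (array([ 0.5761, -0.0079,  0.0259]), np.float64(0.0001))]
```

Call:
step_arm(
  commands=[
    [100, [0, 0, -50], 0],
    [100, [0, 0, -95], 0],
    [100, [-30, 30, -100], 0],
    [100, [-70, 75, -100], 0],
    [100, [-105, 120, -90], 0],
    [100, [-138, 160, -50], 0],
    [100, [-138, 170, -11], 0],
    [100, [-138, 170, -11], 0],
    [100, [-138, 170, -11], 0],
  ],
)

```text
t: 21.32
tool_pos: [0.4606, -0.1959, 0.3318]
tool_rot: [3.133, 0.214, 0.002]
contact_force: [1.0, 0.2, -0.5]
opening: 0.0852
grip_force: 0.0
```

Run:
```python
from cl import *
o=monitor.get_obs();c=eyes.camera_info("wrist");w=eyes.get_image("wrist");np.save("last.npy",w)
print(o["t"],o["tool_pos"],o["contact_force"])
h=cv2.cvtColor(w,cv2.COLOR_RGB2HSV)
for v in(180,215,235):
    m=claymask(w,(200,150,440,478),v);b=cv2.boundingRect(m);k=hull(m);print(v,b,circ(k,.102,c,.027,rows=(b[1]+3,b[1]+b[3]-3)))
print(h[180:320:8,312].tolist())
```

```text
21.325 [ 0.46061473 -0.19587038  0.33175385] [ 0.97222587  0.15160023 -0.510215  ]
180 (273, 208, 80, 103) (array([ 0.4548, -0.1943,  0.0268]), np.float64(0.00318))
215 (274, 249, 79, 62) (array([ 0.4498, -0.1947,  0.0242]), np.float64(0.001))
235 (274, 251, 78, 59) (array([ 0.4488, -0.1948,  0.0237]), np.float64(0.00109))
[[97, 100, 243], [97, 104, 243], [97, 103, 243], [121, 30, 179], [9, 188, 175], [9, 196, 173], [8, 191, 176], [9, 187, 177], [9, 190, 177], [11, 177, 251], [11, 186, 251], [11, 187, 251], [10, 186, 251], [10, 184, 251], [10, 185, 251], [11, 185, 251], [11, 189, 250], [23, 10, 106]]
```

Call:
step_arm(
  commands=[
    [100, [-1, -2.5, 60], 0],
    [100, [-1, -2.5, 99], 0],
    [100, [-1, -2.5, 99], 0],
    [0, [-1, -2.5, 99], 0],
    [0, [-1, -2.5, 99], 0],
    [0, [-1, -2.5, 99], 0],
    [0, [-1, -2.5, 99], 0],
    [0, [-1, -2.5, 99], 0],
    [0, [-1, -2.5, 99], 0],
  ],
  squeeze=20,
)

```text
t: 22.5
tool_pos: [0.4601, -0.1943, 0.2347]
tool_rot: [3.132, 0.214, 0.007]
contact_force: [-1.0, 1.8, 6.6]
opening: 0.0541
grip_force: 20.8
```

Call:
step_arm(
  commands=[
    [0, [0, 0, -60], 0],
    [0, [0, 0, -105], 0],
    [0, [2, -60, -105], 0],
    [0, [4, -120, -105], 0],
    [0, [5, -180, -105], 0],
    [0, [5, -235, -100], 0],
    [0, [5, -256, -55], 0],
    [0, [5, -256, 0], 0],
    [0, [5, -256, 20], 0],
    [0, [5, -256, 27], 0],
    [0, [5, -256, 30], 0],
    [0, [5, -256, 33], 0],
  ],
)

```text
t: 24.0
tool_pos: [0.4298, 0.0604, 0.1997]
tool_rot: [3.134, 0.213, 0.005]
contact_force: [-0.1, 0.2, -1.5]
opening: 0.054
grip_force: 22.6
```

Call:
step_arm(
  commands=[
    [0, [0, 0, 2], 0],
    [0, [0, 0, 4], 0],
    [0, [0, 0, 6], 0],
    [0, [0, 0, 8], 0],
    [0, [0, 0, 10], 0],
    [0, [0, 0, 10], 0],
  ],
)

```text
t: 24.75
tool_pos: [0.4332, 0.0608, 0.1942]
tool_rot: [-3.134, -0.213, -0.02]
contact_force: [2.1, 3.1, 18.1]
opening: 0.0543
grip_force: 27.7
```

Call:
step_arm(
  commands=[
    [66, [0, 0, 8], 0],
    [70, [0, 0, 6], 0],
    [85, [0, 0, 5], 0],
    [100, [0, 0, 5], 0],
    [100, [0, 0, 5], 0],
    [100, [0, 0, 5], 0],
  ],
)

```text
t: 25.5
tool_pos: [0.4289, 0.0606, 0.1832]
tool_rot: [-3.134, -0.214, 0.0]
contact_force: [-0.1, 0.6, 0.3]
opening: 0.0854
grip_force: 0.0
```

```bash
cat > top.py <<'E'
from cl import *
import sys
zt=float(sys.argv[1])  # cup top world z, or negative: TCP minus that
o=monitor.get_obs();c=eyes.camera_info("wrist");w=eyes.get_image("wrist");np.save("last.npy",w)
z=zt if zt>0 else o["tool_pos"][2]+zt
M=R.from_rotvec(o["tool_rot"]).as_matrix();m=hull(claymask(w,(215,230,425,478),215));b=cv2.boundingRect(m);s=circ(m,z,c,.027,rows=(b[1],405))
print(o["t"],o["tool_pos"].round(4),M[:2].round(4).tolist(),o["contact_force"].round(1),b,s)
t=list(map(float,sys.argv[2:4]));print("shift",(M.T@np.array([t[0]-s[0][0],t[1]-s[0][1],0])*1000).round(1))
E
python3 top.py .06 .4300 .06
python3 - <<'E'
from cl import *
w=np.load("last.npy");h=cv2.cvtColor(w,cv2.COLOR_RGB2HSV);print(h[220:420:8,316].tolist())
E
```

```text
25.5 [0.4289 0.0606 0.1832] [[0.9907, 0.1357, -0.0001], [0.1357, -0.9907, 0.0]] [-0.1  0.6  0.3] (243, 296, 151, 120) (array([0.4363, 0.0618, 0.0245]), np.float64(0.00014))
shift [-6.5  0.9  0. ]
[[40, 18, 83], [30, 6, 81], [11, 42, 85], [10, 207, 100], [8, 188, 102], [9, 194, 100], [9, 195, 98], [8, 191, 100], [9, 196, 99], [9, 199, 155], [9, 183, 231], [9, 192, 234], [10, 193, 234], [10, 193, 233], [9, 193, 233], [9, 193, 232], [9, 193, 233], [9, 194, 231], [9, 197, 230], [9, 194, 230], [9, 197, 230], [9, 193, 231], [9, 196, 230], [9, 195, 229], [9, 198, 229]]
```

Call:
step_arm(
  commands=[
    [100, [7.5, 0, -7], 0],
    [100, [7.5, 0, -7], 0],
    [100, [7.5, 0, -7], 0],
    [0, [7.5, 0, -7], 0],
    [0, [7.5, 0, -7], 0],
    [0, [7.5, 0, -7], 0],
    [0, [7.5, 0, -7], 0],
    [0, [7.5, 0, -7], 0],
    [0, [7.5, 0, -7], 0],
  ],
  squeeze=35,
)

```text
t: 26.68
tool_pos: [0.4364, 0.0616, 0.1903]
tool_rot: [3.134, 0.214, 0.0]
contact_force: [-1.0, -0.8, 2.6]
opening: 0.0541
grip_force: 37.2
```

```bash
python3 top.py .06 .5761 -.0079
```

```text
26.675 [0.4364 0.0616 0.1903] [[0.9907, 0.1358, 0.0001], [0.1358, -0.9907, -0.0001]] [-1.  -0.8  2.6] (248, 306, 138, 110) (array([0.4367, 0.0623, 0.0245]), np.float64(0.00014))
shift [128.6  88.5   0. ]
```

Call:
step_arm(
  commands=[
    [0, [0, 0, -60], 0],
    [0, [0, 0, -120], 0],
    [0, [0, 0, -180], 0],
    [0, [0, 0, -230], 0],
    [0, [30, 20, -235], 0],
    [0, [75, 52, -235], 0],
    [0, [115, 80, -235], 0],
    [0, [128.5, 88.5, -235], 0],
    [0, [128.5, 88.5, -225], 0],
    [0, [128.5, 88.5, -215], 0],
    [0, [128.5, 88.5, -212], 0],
    [0, [128.5, 88.5, -212], 0],
  ],
)

```text
t: 28.22
tool_pos: [0.575, -0.0082, 0.4019]
tool_rot: [-3.134, -0.215, 0.001]
contact_force: [-0.5, 1.1, -2.0]
opening: 0.0539
grip_force: 38.1
```

```bash
python3 top.py -.1303 .5761 -.0079
```

```text
28.225 [ 0.575  -0.0082  0.4019] [[0.9907, 0.1363, -0.0005], [0.1363, -0.9907, 0.0001]] [-0.5  1.1 -2. ] (245, 233, 144, 184) (array([ 0.5895, -0.0054,  0.0283]), np.float64(0.00449))
shift [-13.6   0.6   0. ]
```

```bash
sed -i 's/(215,230,425,478)/(215,303,425,478)/' top.py; python3 top.py -.1303 .5761 -.0079
```

```text
28.275 [ 0.5752 -0.0082  0.4024] [[0.9907, 0.1362, 0.0003], [0.1362, -0.9907, 0.0]] [-0.2  0.5 -0.6] (245, 303, 144, 114) (array([ 0.5767, -0.0073,  0.0256]), np.float64(0.00024))
shift [-0.7  0.5 -0. ]
```

Run:
```python
from cl import *
w=np.load("last.npy");o=monitor.get_obs();c=eyes.camera_info("wrist")
m=claymask(w,(215,230,425,478),180);h=cv2.cvtColor(w,cv2.COLOR_RGB2HSV)
print(h[230:420:6,316].tolist())
for v in(180,215,235):
    m=claymask(w,(215,230,425,478),v)
    n,l,s,ct=cv2.connectedComponentsWithStats(m)
    for i in range(1,n):
        if s[i,4]>300:print(v,s[i],circ(hull(l==i),o["tool_pos"][2]-.1303,c,.027,rows=(s[i,1],405)))
```

```text
[[9, 187, 157], [21, 120, 255], [16, 153, 255], [9, 190, 157], [8, 183, 160], [9, 190, 158], [9, 186, 158], [8, 184, 157], [9, 184, 158], [9, 180, 160], [9, 190, 157], [9, 185, 165], [10, 188, 235], [15, 151, 255], [15, 160, 255], [15, 164, 255], [15, 163, 255], [15, 163, 255], [15, 161, 255], [14, 163, 255], [14, 169, 255], [15, 165, 255], [14, 168, 255], [14, 163, 255], [15, 169, 255], [15, 167, 255], [14, 168, 255], [14, 165, 255], [14, 169, 255], [14, 169, 255], [14, 166, 255], [11, 178, 251]]
180 [ 273  233   90   38 1230] (array([ 0.6175, -0.0023,  0.0097]), np.float64(0.00246))
180 [  244   297   145   120 13795] (array([ 0.5777, -0.0073,  0.0258]), np.float64(0.00019))
215 [ 273  233   89   38 1159] (array([ 0.6175, -0.0023,  0.0095]), np.float64(0.00244))
215 [  245   299   144   118 13453] (array([ 0.5773, -0.0074,  0.0256]), np.float64(0.00016))
235 [ 274  233   88   37 1113] (array([ 0.6176, -0.0023,  0.0094]), np.float64(0.00242))
235 [  245   302   144   115 12987] (array([ 0.5765, -0.0075,  0.0253]), np.float64(0.00012))
```

Call:
step_arm(
  commands=[
    [0, [-50, 0, -8], 0],
    [0, [-80, 0, -8], 0],
    [0, [-80, 0, -8], 0],
    [0, [-80, 0, -8], 0],
    [0, [-80, 0, -8], 0],
  ],
)

```text
t: 28.95
tool_pos: [0.497, -0.0194, 0.4105]
tool_rot: [3.134, 0.214, 0.001]
contact_force: [0.0, 0.3, -1.9]
opening: 0.0539
grip_force: 38.1
```

Run:
```python
from cl import *
o=monitor.get_obs();c=eyes.camera_info("wrist");w=eyes.get_image("wrist");np.save("ov.npy",w)
print(o["t"],o["tool_pos"],np.array(c["extrinsics"])[:3,3].round(4))
a=w[30:270,180:460];cv2.imwrite("pics/ov.png",cv2.resize(a,None,fx=2,fy=2)[:,:,::-1])
for v in(120,215):
    m=claymask(w,(180,40,460,260),v);n,l,s,ct=cv2.connectedComponentsWithStats(m)
    i=1+np.argmax(s[1:,4]);print(v,s[i],circ(hull(l==i),.192,c,.027,rows=(0,480)))
h=cv2.cvtColor(w,cv2.COLOR_RGB2HSV);k=cv2.inRange(h,(0,0,190),(180,40,255));k[:40]=0;k[260:]=0;k[:,:180]=0;k[:,460:]=0
n,l,s,ct=cv2.connectedComponentsWithStats(k);i=1+np.argmax(s[1:,4]);print(s[i],circ(hull(l==i),.132,c,.03))
```

```text
28.95 [ 0.4969933  -0.019427    0.41045609] [ 0.5761 -0.0076  0.3795]
120 [ 267   81   99  103 5445] (array([ 0.5755, -0.0079,  0.0262]), np.float64(0.00016))
215 [ 267   81   99  103 2892] (array([ 0.5755, -0.0079,  0.0262]), np.float64(0.00015))
[ 242   60  147  154 5056] (array([ 0.5703, -0.0066,  0.0444]), np.float64(0.00417))
```

View pics/ov.png

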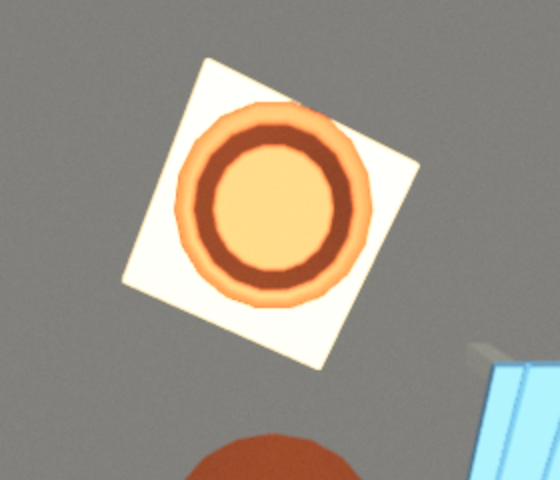

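The overhead view shows the terracotta base rim round and level, centred at crop (273,205), i.e. (0.5755, −0.0079). Moving the held cover over that point and checking before lowering.

Call:
step_arm(
  commands=[
    [0, [45, 0, 0], 0],
    [0, [79, 0, 0], 0],
    [0, [79, 0, 12], 0],
    [0, [79, 0, 20], 0],
    [0, [79, 0, 23], 0],
    [0, [79, 0, 23], 0],
    [0, [79, 0, 23], 0],
  ],
)

```text
t: 29.88
tool_pos: [0.5744, -0.0089, 0.3879]
tool_rot: [3.134, 0.213, 0.002]
contact_force: [0.6, 0.1, -1.1]
opening: 0.0539
grip_force: 38.1
```

Run:
```python
from h import *
for i in range(2):
    o=monitor.get_obs();print(o["t"],o["tool_pos"].round(4),R.from_rotvec(o["tool_rot"]).as_matrix()[:2,2].round(4),o["contact_force"].round(1),toolshift([.5752,-.0086,.3823]).round(1));eyes.get_image("top")
```

```text
29.875 [ 0.5744 -0.0089  0.3879] [ 0.0011 -0.0001] [ 0.6  0.1 -1.1] [ 0.8 -0.1  5.6]
29.925 [ 0.5745 -0.0088  0.3879] [ 0.0011 -0.0001] [-0.8  0.3 -1.5] [ 0.7 -0.1  5.6]
```

Call:
step_arm(
  commands=[
    [0, [0.5, 0, 2], 0],
    [0, [0.5, 0, 4], 0],
    [0, [0.5, 0, 5], 0],
    [0, [0.5, 0, 6], 0],
    [0, [0.5, 0, 6.5], 0],
    [0, [0.5, 0, 6.5], 0],
  ],
)

```text
t: 30.72
tool_pos: [0.5754, -0.0087, 0.3824]
tool_rot: [3.134, 0.214, 0.003]
contact_force: [-2.8, 0.8, 5.3]
opening: 0.0539
grip_force: 38.7
```

Contact is at the predicted height, so I'll release gently and raise.

Call:
step_arm(
  commands=[
    [66, [0.5, 0, 6.5], 0],
    [75, [0.5, 0, 5], 0],
    [90, [0.5, 0, 3], 0],
    [100, [0.5, 0, 3], 0],
    [100, [0.5, 0, -20], 0],
    [100, [0.5, 0, -60], 0],
    [100, [-40, 0, -80], 0],
    [100, [-79, 0, -80], 0],
    [100, [-79, 0, -80], 0],
    [100, [-79, 0, -80], 0],
  ],
)

```text
t: 31.98
tool_pos: [0.497, -0.0194, 0.4609]
tool_rot: [3.134, 0.214, 0.001]
contact_force: [-0.1, 0.1, -0.9]
opening: 0.0854
grip_force: 0.0
```

Run:
```python
from cl import *
o=monitor.get_obs();c=eyes.camera_info("wrist");w=eyes.get_image("wrist");np.save("ov.npy",w)
print(o["t"],o["tool_pos"],np.array(c["extrinsics"])[:3,3].round(4))
for v in(120,215):
    m=claymask(w,(150,20,490,300),v);n,l,s,ct=cv2.connectedComponentsWithStats(m)
    i=1+np.argmax(s[1:,4]);print(v,s[i],circ(hull(l==i),.25,c,.027))
# side check of the column in the scene view: left/right edges per row
im=eyes.get_image("scene");cs=eyes.camera_info("scene");E=np.array(cs["extrinsics"]);K=np.array(cs["camera_matrix"])
h=cv2.cvtColor(im,cv2.COLOR_RGB2HSV)
def px(p):
    q=E[:3,:3].T@(np.array(p)-E[:3,3]);return (K@q/q[2])[:2]
for z in(.02,.04,.06,.085,.105,.12,.145,.16,.18,.205,.22,.24):
    u,v=px([.5755,-.008,z]);col=(z>.132);r=int(round(v))
    row=h[r];m=((row[:,0]<14)&(row[:,1]>110)) if col else ((row[:,1]<35)&(row[:,2]>90))
    x=np.where(m)[0];x=x[(x>u-30)&(x<u+30)];print(z,round(u,1),r,(x.min(),x.max(),round((x.min()+x.max())/2-u,1)) if len(x) else None)
cv2.imwrite("pics/final_scene.png",im[:,:,::-1])
```

```text
31.975 [ 0.49703081 -0.01942304  0.46085537] [ 0.5761 -0.0077  0.4299]
120 [ 265   78  103  109 5007] (array([ 0.5755, -0.0081,  0.0262]), np.float64(0.00016))
215 [ 265   79  103  108 4930] (array([ 0.5754, -0.008 ,  0.0261]), np.float64(0.00013))
0.02 301.3 261 (np.int64(272), np.int64(292), np.float64(-19.3))
0.04 301.4 256 (np.int64(272), np.int64(331), np.float64(0.1))
0.06 301.5 250 (np.int64(272), np.int64(331), np.float64(-0.0))
0.085 301.6 243 (np.int64(272), np.int64(331), np.float64(-0.1))
0.105 301.8 238 (np.int64(272), np.int64(331), np.float64(-0.3))
0.12 301.8 234 (np.int64(272), np.int64(331), np.float64(-0.3))
0.145 302.0 226 (np.int64(291), np.int64(313), np.float64(0.0))
0.16 302.1 222 (np.int64(291), np.int64(314), np.float64(0.4))
0.18 302.2 216 (np.int64(291), np.int64(314), np.float64(0.3))
0.205 302.3 208 (np.int64(291), np.int64(315), np.float64(0.7))
0.22 302.4 203 (np.int64(292), np.int64(315), np.float64(1.1))
0.24 302.6 196 (np.int64(291), np.int64(315), np.float64(0.4))
```

Run:
```python
import cv2,numpy as np
from station import finish_job,monitor
im=cv2.imread("pics/final_scene.png");g=cv2.GaussianBlur(im[:,:,0],(3,3),0).astype(int)
e=[]
for r in(232,236,240,244,248,252,256):
    d=np.diff(g[r,275:330]);L=275+np.argmax(np.abs(d[:25]));Rr=300+np.argmax(np.abs(d[25:]));e.append((r,L,Rr,(L+Rr)/2))
print(np.array(e).tolist());print(monitor.get_obs()["contact_force"])
```

```text
[[232.0, 291.0, 313.0, 302.0], [236.0, 288.0, 310.0, 299.0], [240.0, 292.0, 312.0, 302.0], [244.0, 287.0, 323.0, 305.0], [248.0, 288.0, 325.0, 306.5], [252.0, 275.0, 327.0, 301.0], [256.0, 275.0, 328.0, 301.5]]
[-0.02956564 -0.07666924 -0.41622925]
```

```bash
python3 -c "
from station import finish_job;print(finish_job())"
```

```text
the job is handed in; nothing more can be done
None
```

The job is handed in at about 32 s of the 72 s: the four crucibles stand as one column on the plate, and the terracotta rims measured within about 0.3 mm of each other; the white rims looked lined up in a close view right after stacking, but my final edge check on the white pair was too noisy to confirm it.

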